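Latch a leaded-glass work board into the soldering dock

TASK

Pick up the small plywood work board by its wooden grip block, lay it flat in the open, flared end of the aluminium soldering dock with its notched end going in first, and push it along between the rails against the sprung pad until the steel pawl clicks into the notch behind the board's head and keeps it from springing back. Push gently: the pad must not be rammed against its stop, or the glass on the board cracks (16 N between board and pad is too much). Let go, leave the board latched, and do not disturb the bottle, the tin or the spool.

Things in the scene. Friction and masses are not known exactly. Their poses are not given: they have to be found in the camera images.
- board_grip (a point): Centre of the grip block of the loose plywood board (0.28 kg +-30 %). x: along the board to its head, z up. Block 30 (x) x 24 (y) x 45 mm high, standing on the board, rear face flush with the board's rear edge. Board 130 (x) x 90 x 18 mm thick; from this point it reaches 15 mm back and 115 mm forward; its underside is 40.5 mm below. It starts flat on the bench.
- board_head (a point): Middle of the board's head, 9 mm above its underside, 102.5 mm ahead of the grip block's centre. The head is the front 25 mm (90 mm wide). Behind it each long side has a notch 40 mm long and 14 mm deep. Leaded glass, 70 x 60 mm, 6 mm thick, lies on the front part, 37 to 107 mm ahead of the block's centre.
- dock: Fixed soldering dock. Origin at bench level, 125 mm from the far end, midway between the rails; +x is the push direction, +y left. Bed plate 6 mm thick, x -200 to 125, y -65 to 85 mm; waxed, the board slides easily. Rails 16 mm high above the bed, inner faces y = +-46.5 mm: right rail x -50 to 100, left rail x -50 to -20. A grey catch unit with pad and pawl is clamped on it.
- dock_mouth (a point): Point on the bed's top, on the centre line where the flares begin, 110 mm behind (-x of) the dock's origin, axes as the dock's. From here the rails narrow over 60 mm from about 17 to 1.5 mm play each side of the board. The bed runs 90 mm on to the open end, so that the board can be laid flat with its head between the flares.
- pad (a joint): Sprung rubber pad in the middle of the end of the lane, m: 0 at rest, grows as the board presses it, solid stop at 0.010. Its resting face is anywhere from x = 48 to 78 mm in the dock's frame, not measured: find it by feel or sight. Pushing through takes 8 to 14 N. 24 mm wide. Spring 4 N at 0, 9 N at 0.010. The pawl drops behind the head a little past 0.006; the latched board then holds it near 0.005.
- pawl (a joint): Steel spring pawl 46 mm long on the left (+y) of the lane, upright hinge, rad: 0 at rest with its tooth 7 mm into the board's path, 19 mm nearer the mouth than the pad's resting face; about 0.15 while the head pushes it aside (2 to 3 N sideways); back to 0 once it has clicked into the notch, where it blocks the board's return.
- bottle_mid (a point): Bystander: white plastic bottle, 60 mm diameter, 170 mm tall; point half-way up.
- tin_mid (a point): Bystander: open steel tin, 90 mm diameter, 60 mm tall; point half-way up.
- spool_mid (a point): Bystander: bare aluminium solder spool, 60 mm diameter, 42 mm tall; point half-way up.
There are look-alikes about, which are no part of the job. Leave any blue look-alike of the part that bears board_grip alone.

How it is judged:
By the outcome, as a careful person would: the job done as asked, in the order asked, and still so for the second after the job is handed in, with the robot touching nothing.
It also fails if it takes over 72 s, if anything falls off the work surface, if the arm or the gripper's body presses on something with over 40 N, if the wrist force passes 120 N, or if a joint passes its speed limit or range.

ROBOT

A 6-joint arm with a two-finger parallel gripper is mounted at the origin on the work surface. World frame = base frame: x ahead of the robot, y to its left, z up, the work surface at z = 0. Lengths are in mm, angles in rad, forces in N, time in s.
With the tool pointing down it reaches from about 350 to 975 mm from the base axis. Payload 7.1 kg.
Tool frame: the origin (TCP) lies at the very end of the fingers, on their centre line; the grasp point (between the pads) lies 19 mm behind it (ctrl.pinch_z is the z of the grasp point in the tool frame, in mm); z points along the fingers, y is the direction in which the jaws open and shut (so a half turn about z gives the same grasp; the last joint's range is limited). The gripper opens to 88 mm and grips with 3 to 60 N. Pads are 20 mm wide; open, the fingers measure 115 mm over their backs; the gripper's body (75 mm by 178 mm) begins 61 mm behind the grasp point.
Start: joints at [-1.275, 0.423, 1.63, -0, 1.089, -0.019], TCP at [193.534, -594.264, 222.675] pointing down, gripper open.
Joint ranges: [-3, 3], [-0.9, 2.11], [0.09, 2.58], [-1.31, 4.45], [0.11, 2.69], [-2.54, 2.54]. Speed limits (rad/s): [2.39, 2.39, 3.01, 3.14, 3.14, 3.14].

INTERFACE

Orientations are given as a rotation vector (axis times angle).
In Python, from workcell import get_obs, optics, ctrl gives the robot as it stands.
- The arm moves only by the shell command python3 -m jog 'ROWS'. ROWS is a JSON object of lists of equal length, an entry for each row: "delta_rot": the turn, a rotation vector about the tool's x, y, z in rad, a list of three; "translation": the shift along the tool's x, y, z in mm, a list of three; "hand": the opening, from -1 (shut) to 1 (fully open). In form: {"delta_rot": [[rx, ry, rz], ...], "translation": [[x, y, z], ...], "hand": [hand, ...]}. A call has 1 to 5 rows; each row is the pose to reach, as a shift and turn from the pose commanded when the call began, along the tool's axes at that moment; what a row does not reach only later rows make up. A row lasts 1/10 s, in which the tool goes at most 50 mm and 8.59 degrees, less where a joint would pass 70% of its speed; a pose out of reach is approached as far as the arm can. A call with a gripper value outside its range is refused whole. The fingers move at their own pace and stop on an object; the grip force is fixed at half the most. Time passes only in rows, so rows that repeat a pose let the fingers close. It gives the time, the measured TCP pose, the force and the opening at its end, in the units of the state.
- get_obs(): the state, without advancing time (a new reading comes with each control period).
- optics.get_image(name): name is "scene" or "top"; returns the picture (400x640x3 uint8, red, green, blue); there is no depth.
- optics.calibration(name): a dict with "intrinsics" (3x3 intrinsics, pixels), "k1" (the pictures are not rectified: a ray, as slopes to the right and down, at radius r is drawn at 1 + k1 r^2 times it, then the intrinsics apply), "cam_to_world" (4x4, takes a point from camera to world coordinates). Camera axes: x right, y up, looking along -z (the intrinsics and any distortion apply to the point x, -y, -z); pixel columns grow to the right and rows downward; lengths in mm; the calibration is good to about 2 mm. A picture is of the moment at which its call begins. calibration takes no time and is no camera call.
- ctrl.close_job(): hands the job in, once; it reports no verdict.
The state is a dict: "t": time; "qpos": joint angles; "qvel": joint speeds; "joint_torque": joint torques, N m; "ee_pos": TCP position; "orientation": TCP orientation; "ft_force": force on the tool from outside, world axes, zero at the start; "moment": the same for the moment, N m; "width": finger opening in mm.
Only numpy, scipy, OpenCV 4.12 (cv2) and the standard library are available. Lean on these libraries where they do the work, as an engineer would, in place of code of your own. Each camera call takes 0.05 s, during which the arm holds its last target. There are 200 camera calls.

## Working session

There is one attempt and no reset: what is moved stays moved. The work goes in short steps, Python scripts to look and compute and a shell command to move; the robot and the scene stay as the last step left them, time stands still between calls to the robot, and variables do not carry over. Pictures are saved under pics/ and viewed, about 8 in all and at most 12, crops included, and the job is handed in when it is done.

```bash
mkdir -p pics; ls; python3 - <<'E'
from workcell import get_obs, optics, ctrl
import cv2
for n in("scene","top"):
    im=optics.get_image(n); cv2.imwrite(f"pics/{n}0.png",im[:,:,::-1])
    c=optics.calibration(n); print(n,c)
print(get_obs(),ctrl.pinch_z)
E
```

```text
pics
scene {'intrinsics': array([[455.26145014,   0.        , 323.05686382],
       [  0.        , 455.26145014, 199.46334869],
       [  0.        ,   0.        ,   1.        ]]), 'k1': -0.014503813801989882, 'cam_to_world': array([[ 6.48274699e-01, -4.51403216e-01,  6.13168044e-01,
         1.18126173e+03],
       [ 7.61406536e-01,  3.84298308e-01, -5.22087059e-01,
        -5.94572917e+02],
       [ 3.23356233e-05,  8.05325988e-01,  5.92832229e-01,
         7.48621157e+02],
       [ 0.00000000e+00,  0.00000000e+00,  0.00000000e+00,
         1.00000000e+00]])}
top {'intrinsics': array([[501.79467689,   0.        , 309.45233448],
       [  0.        , 501.79467689, 206.59043455],
       [  0.        ,   0.        ,   1.        ]]), 'k1': -0.10435575229494741, 'cam_to_world': array([[-2.09433241e-02,  9.98487243e-01, -5.08389963e-02,
         4.33147220e+02],
       [-9.99601974e-01, -2.18738515e-02, -1.78165119e-02,
        -3.03923413e+01],
       [-1.89016045e-02,  5.04456240e-02,  9.98547930e-01,
         1.55105146e+03],
       [ 0.00000000e+00,  0.00000000e+00,  0.00000000e+00,
         1.00000000e+00]])}
{'t': 0.1, 'qpos': array([-1.27500055e+00,  4.23783033e-01,  1.63059862e+00,  2.59836063e-05,
        1.08858060e+00, -1.89968276e-02]), 'qvel': array([-0.00080037, -0.00079044, -0.0011837 ,  0.00100843, -0.00016653,
        0.00088194]), 'joint_torque': array([ 3.01879454e-04, -5.45614707e+01, -2.74323481e+01,  6.45539956e-02,
        1.88339112e-02, -3.24895575e-05]), 'ee_pos': array([ 193.40140732, -593.80535358,  221.97367839]), 'orientation': array([-3.10141874e+00, -4.92204100e-01,  2.60882726e-04]), 'ft_force': array([ 0.03113606, -0.37824091, -0.3656534 ]), 'moment': array([-0.00688036,  0.03335875,  0.00642673]), 'width': 87.88147531861638} -18.700000000000003
```

View pics/top0.png

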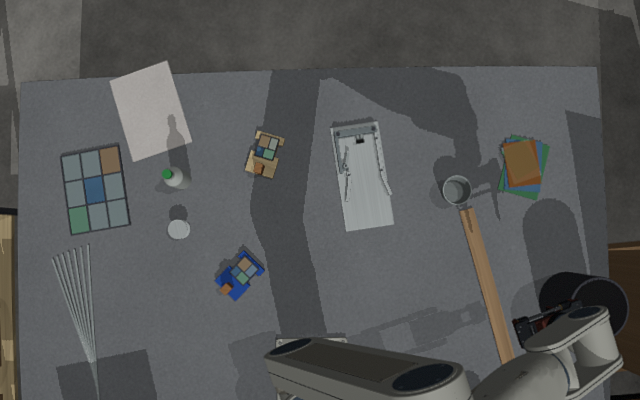

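View pics/scene0.png

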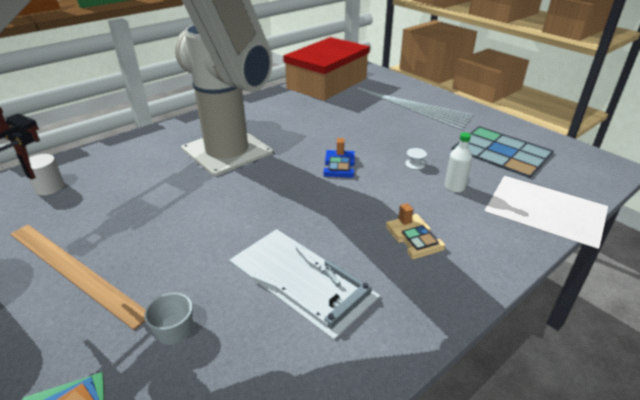

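The top view shows two boards: the plywood one at (265,155) and a blue look-alike at (240,275). The plywood one is the job. The dock is at (363,175), with its open end towards the robot. I'll confirm with an enlarged crop.

```bash
cat > h.py <<'E'
import numpy as np, cv2
from workcell import get_obs, optics, ctrl
from scipy.spatial.transform import Rotation as R
def px2w(n,uv,z):
    c=optics.calibration(n);K=c["intrinsics"];T=np.array(c["cam_to_world"])
    p=np.atleast_2d(np.array(uv,float));d=(p-K[:2,2])/K[0,0];s=d.copy()
    for _ in range(20): s=d/(1+c["k1"]*(s**2).sum(1,keepdims=True))
    r=np.c_[s[:,0],-s[:,1],-np.ones(len(s))]@T[:3,:3].T
    return T[:3,3]+r*((z-T[2,3])/r[:,2])[:,None]
def w2px(n,P):
    c=optics.calibration(n);K=c["intrinsics"];T=np.array(c["cam_to_world"])
    q=(np.atleast_2d(P)-T[:3,3])@T[:3,:3];s=np.c_[q[:,0]/-q[:,2],-q[:,1]/-q[:,2]]
    return s*(1+c["k1"]*(s**2).sum(1,keepdims=True))*K[0,0]+K[:2,2]
def crop(n,x0,y0,w,h,f,out,im=None):
    im=optics.get_image(n) if im is None else im
    o=cv2.resize(im[y0:y0+h,x0:x0+w,::-1],None,fx=f,fy=f,interpolation=cv2.INTER_CUBIC)
    for i in range(0,w,10): cv2.putText(o,str(x0+i),(i*f,10),0,.35,(0,255,255),1);cv2.line(o,(i*f,12),(i*f,18),(0,255,255),1)
    for i in range(0,h,10): cv2.putText(o,str(y0+i),(0,i*f+4),0,.35,(0,255,255),1)
    cv2.imwrite(out,o)
E
python3 -c "
from h import *
crop('top',235,112,165,124,4+0,'pics/c1.png')
crop('scene',230,200,220,140,3,'pics/c2.png')"
```

```text
(no output)
```

View pics/c1.png

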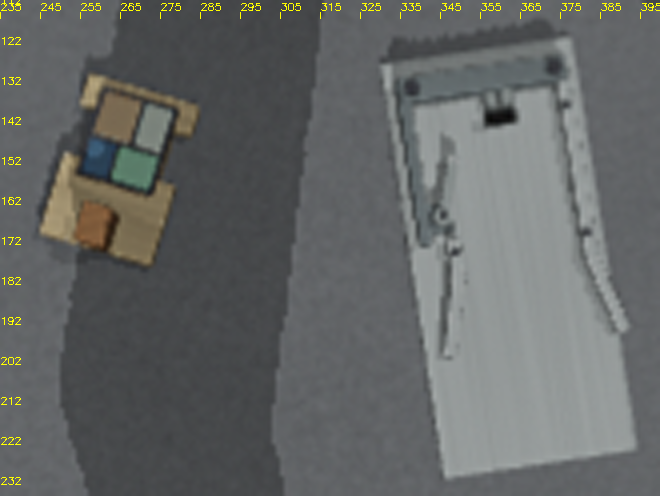

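View pics/c2.png

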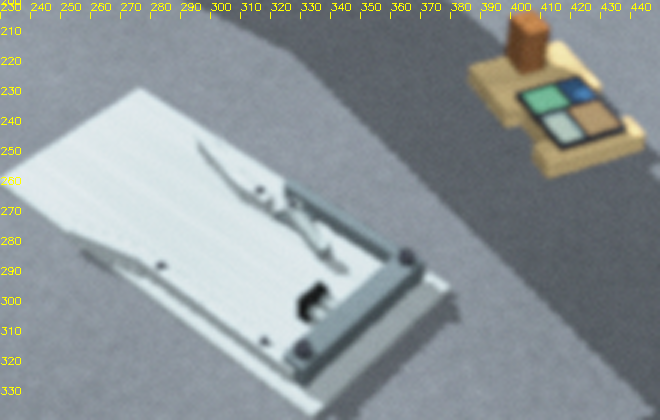

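Confirmed: the plywood board is at about (262,155) in the top view, with its block at (259,167), and the head points away from the robot. The pad's black face is at (360,141) and the pawl is on the left of the lane. Next I'll fit both poses.

```bash
cat > fit.py <<'E'
from h import *
from scipy.optimize import least_squares
def fit(obj,obs,x0):
    def P(p): 
        c,s=np.cos(p[2]),np.sin(p[2]); return np.c_[p[0]+c*obj[:,0]-s*obj[:,1],p[1]+s*obj[:,0]+c*obj[:,1],obj[:,2]]
    def f(p):
        Q=P(p);r=[]
        for n,i,uv in obs: r.append(w2px(n,Q[i])[0]-uv)
        return np.ravel(r)
    s=least_squares(f,x0,loss='soft_l1');print(s.x.round(3),np.rad2deg(s.x[2]).round(2));print(f(s.x).reshape(-1,2).round(1).tolist());return s.x
E
cat > m1.py <<'E'
from fit import *
D=np.array([[125,85,6],[125,-65,6],[-200,-65,6],[-200,85,6]],float)
B=np.array([[115,45,18],[115,-45,18],[-15,-45,18],[-15,45,18],[0,0,63]],float)
t=[(258,130.5),(284.5,137.75),(272.75,178.5),(244.75,171),(258.9,166.3)]
s=[(444.3,244),(407.7,251.7),(386.7,222.7),(416.7,214.3),(406.2,205.7)]
fit(B,[("top",i,u) for i,u in enumerate(t)]+[("scene",i,u) for i,u in enumerate(s)],[500,100,0])
t=[(330.25,128.5),(377.5,121.5),(394.25,224),(346.75,231.75)]
s=[(380,296),(335.7,338.3),(230.7,260.7),(276.7,229.3)]
d=fit(D,[("top",i,u) for i,u in enumerate(t)]+[("scene",i,u) for i,u in enumerate(s)],[600,-100,0])
c,sn=np.cos(d[2]),np.sin(d[2])
# pad face front (near-mouth) edge top view
for n,uv,z in(("top",(359.8,143),12),("top",(360,141),20),("scene",(330,303),20)):
    p=px2w(n,uv,z)[0]-[d[0],d[1],0];print(n,c*p[0]+sn*p[1],-sn*p[0]+c*p[1])
E
python3 m1.py
```

```text
[ 6.28665e+02  1.46846e+02 -3.30000e-01] -18.93
[[-0.2, -0.4], [0.9, 1.0], [-0.4, 0.1], [-0.0, -1.2], [-0.6, 1.4], [0.3, 0.6], [4.0, 2.4], [-1.1, -1.4], [-0.4, -1.0], [-0.3, 0.9]]
[ 6.42962e+02 -1.71598e+02  1.31000e-01] 7.49
[[-0.6, -0.6], [-0.3, -0.8], [-0.2, -0.2], [-0.8, -0.5], [0.4, -0.9], [-1.2, 0.3], [-1.6, -0.5], [-0.5, 0.1]]
top 62.69898915084824 0.6024874487887715
top 67.44176882476442 -0.1285969997488099
scene 67.28392642823218 -12.92689973190093
```

```bash
cat >> h.py <<'E'
def to(x,y,z,yaw):
    o=get_obs();r=R.from_rotvec(o["orientation"]);a=np.deg2rad(yaw)
    g=R.from_matrix([[np.cos(a),np.sin(a),0],[np.sin(a),-np.cos(a),0],[0,0,-1]])
    print("t",round(o["t"],2),"pos",o["ee_pos"].round(1),"w",round(o["width"],1),"F",o["ft_force"].round(1),"q",o["qpos"].round(2))
    print("trans",r.inv().apply(np.array([x,y,z])-o["ee_pos"]).round(1).tolist(),"rot",(r.inv()*g).as_rotvec().round(4).tolist())
E
python3 -c "from h import *;to(629,147,180,-18.9)"
```

```text
t 0.2 pos [ 193.4 -593.9  222.2] w 87.9 F [ 0.7 -0.7  0.3] q [-1.27  0.42  1.63 -0.    1.09 -0.02]
trans [643.6, -569.6, 42.7] rot [-0.0009, 0.0003, 0.6446]
```

```bash
python3 -m jog '{"delta_rot":[[0,0,0.1],[0,0,0.2],[0,0,0.3],[0,0,0.4],[0,0,0.5]],"translation":[[36,-32,0],[72,-64,0],[108,-96,0],[144,-128,0],[180,-160,0]],"hand":[1,1,1,1,1]}'; python3 -c "from h import *;to(629,147,180,-18.9)"
```

```text
t: 0.7
ee_pos: [315.7, -384.7, 222.7]
orientation: [-3.127, 0.298, -0.0]
ft_force: [0.7, -0.4, -0.3]
width: 87.7
t 0.7 pos [ 315.7 -384.7  222.7] w 87.7 F [ 0.7 -0.4 -0.3] q [-0.91  0.24  1.91  0.    1.    0.85]
trans [207.3, -581.2, 42.7] rot [-0.0, -0.0001, 0.14]
```

```bash
for i in 1; do python3 -m jog '{"delta_rot":[[0,0,0.05],[0,0,0.1],[0,0,0.14],[0,0,0.14],[0,0,0.14]],"translation":[[17,-46,0],[34,-92,0],[51,-138,0],[68,-184,0],[85,-230,0]],"hand":[1,1,1,1,1]}'; done; python3 -c "from h import *;to(629,147,180,-18.9)"
```

```text
t: 1.2
ee_pos: [441.7, -174.2, 222.8]
orientation: [3.1, -0.509, 0.001]
ft_force: [0.2, -0.2, -0.0]
width: 87.6
t 1.2 pos [ 441.7 -174.2  222.8] w 87.6 F [ 0.2 -0.2 -0. ] q [-0.4   0.2   1.95 -0.    0.99  1.5 ]
trans [74.8, -364.2, 42.9] rot [0.0001, -0.0004, 0.0045]
```

```bash
python3 -m jog '{"delta_rot":[[0,0,0],[0,0,0],[0,0,0],[0,0,0],[0,0,0]],"translation":[[9,-45,0],[18,-90,0],[28,-135,5],[37,-180,10],[46,-225,15]],"hand":[1,1,1,1,1]}'; python3 -c "from h import *;to(629,147,180,-18.9)"
```

```text
t: 1.7
ee_pos: [557.2, 24.4, 207.5]
orientation: [3.1, -0.508, 0.0]
ft_force: [0.7, -0.8, 0.6]
width: 87.9
t 1.7 pos [557.2  24.4 207.5] w 87.9 F [ 0.7 -0.8  0.6] q [ 0.02  0.34  1.79 -0.    1.    1.92]
trans [28.9, -139.1, 27.5] rot [0.0, -0.0002, 0.005]
```

```bash
python3 -m jog '{"delta_rot":[[0,0,0],[0,0,0],[0,0,0],[0,0,0],[0,0,0]],"translation":[[9,-45,15],[18,-90,30],[28,-135,40],[28,-139,45],[28,-139,45]],"hand":[1,1,1,1,1]}'; python3 -c "
from h import *;to(629,147,120,-18.9)
a=optics.get_image('top');b=optics.get_image('scene')
crop('top',225,110,90,90,6,'pics/d1.png',a);crop('scene',350,140,130,130,4,'pics/d2.png',b)
i=cv2.imread('pics/d1.png');j=cv2.imread('pics/d2.png');j=cv2.resize(j,(540,540))
cv2.imwrite('pics/d.png',cv2.resize(np.hstack([i,j]),(1080//4*3-10,400)))"
```

```text
t: 2.2
ee_pos: [626.7, 146.1, 161.2]
orientation: [3.1, -0.505, -0.004]
ft_force: [-0.3, 0.5, -0.6]
width: 87.8
t 2.2 pos [626.7 146.1 161.2] w 87.8 F [-0.3  0.5 -0.6] q [ 0.21  0.52  1.63 -0.    1.    2.1 ]
trans [2.0, -1.6, 41.2] rot [0.0014, 0.0021, 0.0068]
```

View pics/d.png

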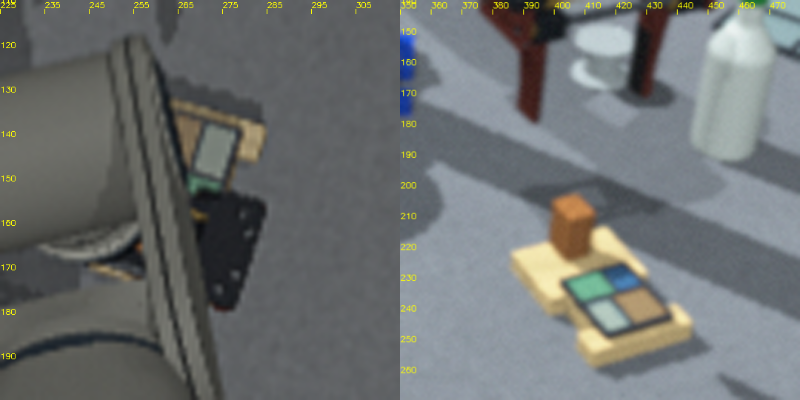

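```bash
python3 - <<'E'
from fit import *
B=np.array([[115,45,18],[115,-45,18],[-15,-45,18],[-15,45,18],[0,0,63]],float)
t=[(258,130.5),(284.5,137.75),(272.75,178.5),(244.75,171),(258.9,166.3)]
s=[(444.9,243.3),(408.5,252.1),(386.7,221.9),(415,214.1),(406.5,207.6)]
T=[("top",i,u) for i,u in enumerate(t)];S=[("scene",i,u) for i,u in enumerate(s)]
fit(B,T,[620,140,-.3]);fit(B,S,[620,140,-.3]);fit(B,T+S,[620,140,-.3])
o=get_obs();r=R.from_rotvec(o["orientation"])
print(w2px("scene",o["ee_pos"]),w2px("scene",o["ee_pos"]+r.apply([0,50,0])),w2px("scene",o["ee_pos"]-r.apply([0,50,0])))
E
```

```text
[ 6.28694e+02  1.45782e+02 -3.05000e-01] -17.49
[[-0.8, -0.3], [0.4, 0.3], [0.2, -0.2], [0.3, -0.8], [-0.3, 1.4]]
[ 6.28328e+02  1.47160e+02 -3.39000e-01] -19.4
[[-0.6, 1.3], [2.8, 1.8], [-1.2, -0.8], [1.4, -0.8], [-0.6, -1.1]]
[ 6.28544e+02  1.46081e+02 -3.15000e-01] -18.05
[[-0.6, -0.3], [0.6, 0.6], [0.0, -0.1], [0.2, -0.9], [-0.4, 1.5], [-0.1, 1.0], [3.8, 2.1], [-1.3, -0.3], [0.9, -0.8], [-0.8, -0.9]]
[[409.16345566 173.05268909]] [[390.43137399 177.38425816]] [[427.36768562 168.84350363]]
```

The crop shows the open fingers over the plywood block, which is at scene (406,208). The bottle and spool are well clear. Going down to grip.

```bash
python3 -c "from h import *;to(628.5,146.3,23,-18.4)"
```

```text
t 2.3 pos [626.7 144.4 162.5] w 87.4 F [ 0.2 -1.1  0.3] q [ 0.21  0.52  1.63 -0.    1.    2.1 ]
trans [1.2, -2.5, 139.5] rot [0.0009, 0.0009, -0.0043]
```

```bash
python3 -m jog '{"delta_rot":[[0,0,0],[0,0,-0.004],[0,0,-0.004],[0,0,-0.004],[0,0,-0.004]],"translation":[[1,-2,35],[1,-2,70],[1,-2,100],[1,-2,120],[1,-2,130]],"hand":[1,1,1,1,1]}'; python3 -c "from h import *;to(628.5,146.3,23,-18.4)"
```

```text
t: 2.8
ee_pos: [627.8, 145.0, 31.5]
orientation: [3.1, -0.505, -0.003]
ft_force: [0.4, 0.8, 0.2]
width: 87.5
t 2.8 pos [627.8 145.   31.5] w 87.5 F [0.4 0.8 0.2] q [ 0.21  0.7   1.67 -0.    0.77  2.1 ]
trans [0.3, -1.5, 8.5] rot [0.0013, 0.002, -0.002]
```

```bash
python3 -m jog '{"delta_rot":[[0,0,0],[0,0,0],[0,0,0]],"translation":[[0,0,4],[0,0,9],[0,0,9]],"hand":[1,1,1]}'; python3 -c "from h import *;to(628.5,146.3,23,-18.4)"
```

```text
t: 3.1
ee_pos: [629.5, 146.6, 24.3]
orientation: [-3.101, 0.503, -0.001]
ft_force: [0.2, -0.6, 0.4]
width: 87.7
t 3.1 pos [629.5 146.6  24.3] w 87.7 F [ 0.2 -0.6  0.4] q [ 0.21  0.71  1.67 -0.    0.76  2.1 ]
trans [-0.8, 0.6, 1.3] rot [-0.0005, -0.0009, -0.0004]
```

```bash
for r in 1; do python3 -m jog '{"delta_rot":[[0,0,0],[0,0,0],[0,0,0],[0,0,0],[0,0,0]],"translation":[[0,0,0],[0,0,0],[0,0,0],[0,0,0],[0,0,0]],"hand":[0,-0.6,-1,-1,-1]}'; done
```

```text
t: 3.6
ee_pos: [629.1, 146.9, 23.8]
orientation: [-3.101, 0.502, -0.0]
ft_force: [0.1, 0.5, -0.4]
width: 51.2
```

```bash
python3 -m jog '{"delta_rot":[[0,0,0],[0,0,0],[0,0,0],[0,0,0],[0,0,0]],"translation":[[0,0,0],[0,0,0],[0,0,0],[0,0,0],[0,0,0]],"hand":[-1,-1,-1,-1,-1]}'
```

```text
t: 4.1
ee_pos: [629.1, 146.9, 23.6]
orientation: [-3.101, 0.502, -0.0]
ft_force: [0.7, 0.8, -0.1]
width: 24.4
```

```bash
python3 -m jog '{"delta_rot":[[0,0,0],[0,0,0],[0,0,0],[0,0,0],[0,0,0]],"translation":[[0,0,0],[0,0,-5],[0,0,-15],[0,0,-30],[0,0,-50]],"hand":[-1,-1,-1,-1,-1]}'; python3 -c "
from h import *;to(454.6,-196.4,75,7.5);print(get_obs()['moment'])"
```

```text
t: 4.6
ee_pos: [628.6, 146.8, 74.5]
orientation: [3.101, -0.502, -0.002]
ft_force: [0.7, -0.0, -3.0]
width: 23.6
t 4.6 pos [628.6 146.8  74.5] w 23.6 F [ 0.7 -0.  -3. ] q [0.21 0.64 1.66 0.   0.84 2.1 ]
trans [-56.7, 380.5, -0.2] rot [0.0003, 0.0011, -0.4521]
[0.12306918 0.07443124 0.02864245]
```

```bash
python3 -m jog '{"delta_rot":[[0,0,-0.02],[0,0,-0.06],[0,0,-0.11],[0,0,-0.16],[0,0,-0.21]],"translation":[[-2,15,-5],[-6,42,-10],[-11,74,-10],[-16,106,-10],[-21,138,-10]],"hand":[-1,-1,-1,-1,-1]}'; python3 -c "
from h import *;to(454.6,-196.4,80,7.5)"
```

```text
t: 5.1
ee_pos: [565.4, 21.6, 85.2]
orientation: [-3.137, 0.171, -0.003]
ft_force: [0.6, -0.6, -3.3]
width: 23.8
t 5.1 pos [565.4  21.6  85.2] w 23.8 F [ 0.6 -0.6 -3.3] q [ 0.02  0.53  1.85 -0.    0.76  1.7 ]
trans [-86.5, 228.8, 5.0] rot [0.0, -0.0017, -0.2396]
```

```bash
python3 -m jog '{"delta_rot":[[0,0,-0.05],[0,0,-0.1],[0,0,-0.15],[0,0,-0.2],[0,0,-0.24]],"translation":[[-13,34,0],[-26,68,0],[-39,102,0],[-52,136,0],[-62,164,0]],"hand":[-1,-1,-1,-1,-1]}'; python3 -c "
from h import *;to(454.6,-196.4,80,7.5)"
```

```text
t: 5.6
ee_pos: [485.2, -135.1, 85.0]
orientation: [3.134, 0.205, 0.002]
ft_force: [0.8, -0.4, -3.5]
width: 23.9
t 5.6 pos [ 485.2 -135.1   85. ] w 23.9 F [ 0.8 -0.4 -3.5] q [-0.3   0.46  1.98 -0.    0.7   1.15]
trans [-38.3, 56.8, 5.0] rot [0.0007, -0.0012, -0.0005]
```

```bash
python3 -m jog '{"delta_rot":[[0,0,0],[0,0,0],[0,0,0],[0,0,0],[0,0,0]],"translation":[[-15,22,0],[-28,42,0],[-36,53,0],[-38,57,0],[-38,57,0]],"hand":[-1,-1,-1,-1,-1]}'; python3 -c "
from h import *;to(454.6,-196.4,45,7.5)
crop('scene',200,170,200,150,4,'pics/e.png')"
```

```text
t: 6.1
ee_pos: [455.7, -195.2, 84.2]
orientation: [3.135, 0.201, 0.001]
ft_force: [0.8, -0.1, -1.8]
width: 24.0
t 6.1 pos [ 455.7 -195.2   84.2] w 24.0 F [ 0.8 -0.1 -1.8] q [-0.43  0.46  2.    0.    0.69  1.01]
trans [-1.3, 1.0, 39.2] rot [0.0004, -0.0008, -0.0029]
```

View pics/e.png

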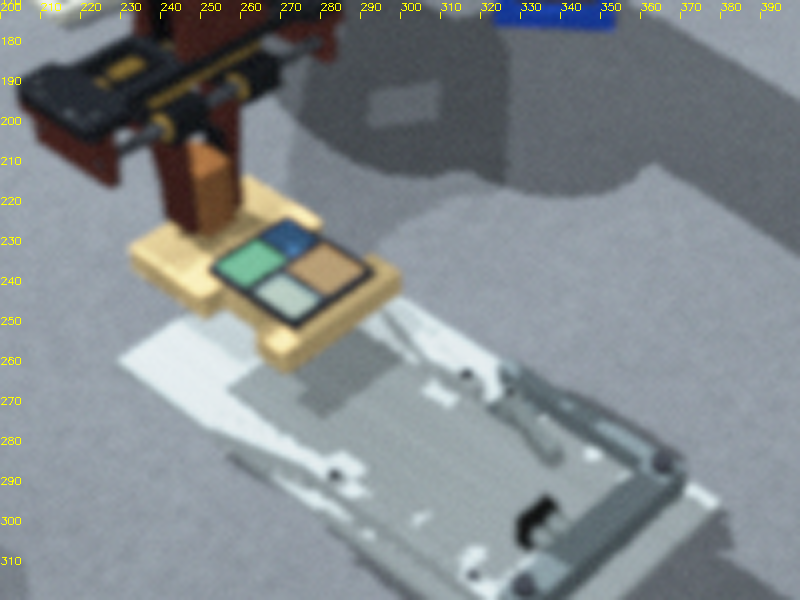

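```bash
python3 - <<'E'
from h import *
o=get_obs();r=R.from_rotvec(o["orientation"]);z=o["ee_pos"][2]
# z offset: underside 23.6 below TCP
P=[o["ee_pos"]+r.apply([115,s*45,23.6-18+0]) for s in(-1,1)]
print("pred head L,R",w2px("scene",P).round(1).tolist(),"obs (300.5,237.5),(265,253.7)")
d=np.array([642.96,-171.6]);a=.1307;c,s=np.cos(a),np.sin(a)
for uv,zz,nm in(((294.5,247),22,"Lflare"),((257.5,284.2),22,"Rflare"),((330,300),26,"pad near"),((300.5,237.5),z-5.6,"headL"),((265,253.7),z-5.6,"headR")):
    p=px2w("scene",uv,zz)[0,:2]-d;print(nm,(c*p[0]+s*p[1]).round(1),(-s*p[0]+c*p[1]).round(1))
p=o["ee_pos"][:2]-d;print("tcp",c*p[0]+s*p[1],-s*p[0]+c*p[1])
E
```

```text
pred head L,R [[300.4, 237.4], [270.6, 258.2]] obs (300.5,237.5),(265,253.7)
Lflare -106.3 57.4
Rflare -81.7 -79.7
pad near 65.4 -10.9
headL -73.1 46.1
headR -92.7 -42.4
tcp -188.5198093238483 1.451439097971221
```

```bash
python3 -m jog '{"delta_rot":[[0,0,0],[0,0,0],[0,0,0],[0,0,0],[0,0,0]],"translation":[[0,1,15],[0,1,30],[0,1,40],[0,1,46],[0,1,50]],"hand":[-1,-1,-1,-1,-1]}'; python3 -c "
from h import *;to(454.6,-196.4,30,7.5)"
```

```text
t: 6.65
ee_pos: [455.6, -195.5, 33.2]
orientation: [-3.135, -0.203, 0.001]
ft_force: [-0.3, -1.2, -2.1]
width: 23.7
t 6.65 pos [ 455.6 -195.5   33.2] w 23.7 F [-0.3 -1.2 -2.1] q [-0.43  0.55  2.01  0.    0.58  1.01]
trans [-1.1, 0.8, 3.2] rot [-0.0003, 0.0005, -0.0013]
```

```bash
python3 -m jog '{"delta_rot":[[0,0,0],[0,0,0],[0,0,0],[0,0,0]],"translation":[[0,0,1.5],[0,0,2.5],[0,0,3.3],[0,0,3.3]],"hand":[-1,-1,-1,-1]}'; python3 -c "
from h import *;to(454.6,-196.4,30,7.5)"
```

```text
t: 7.05
ee_pos: [455.6, -196.0, 30.6]
orientation: [3.135, 0.202, 0.001]
ft_force: [-0.3, -0.4, -2.6]
width: 23.8
t 7.05 pos [ 455.6 -196.    30.6] w 23.8 F [-0.3 -0.4 -2.6] q [-0.43  0.56  2.01  0.    0.57  1.01]
trans [-1.1, 0.2, 0.6] rot [0.0002, -0.0003, -0.0022]
```

```bash
python3 -m jog '{"delta_rot":[[0,0,0],[0,0,0],[0,0,0],[0,0,0]],"translation":[[0,0,0.7],[0,0,1.4],[0,0,1.8],[0,0,1.8]],"hand":[-1,-1,-1,-1]}'; python3 -c "
from h import *;to(454.6,-196.4,30,7.5);print(get_obs()['moment'])"
```

```text
t: 7.45
ee_pos: [455.7, -196.1, 29.6]
orientation: [3.135, 0.202, 0.001]
ft_force: [-2.3, 1.0, 10.8]
width: 23.7
t 7.45 pos [ 455.7 -196.1   29.6] w 23.7 F [-2.3  1.  10.8] q [-0.43  0.56  2.01  0.    0.57  1.01]
trans [-1.1, 0.1, -0.4] rot [0.0003, -0.0005, -0.0023]
[0.26361731 0.60344093 0.01130499]
```

```bash
python3 -m jog '{"delta_rot":[[0,0,0],[0,0,0],[0,0,0],[0,0,0],[0,0,0]],"translation":[[0,0,-0.8],[3,0,-0.8],[8,0,-0.8],[13,0,-0.8],[18,0,-0.8]],"hand":[-1,-1,-1,-1,-1]}'; python3 -m jog '{"delta_rot":[[0,0,0],[0,0,0],[0,0,0],[0,0,0],[0,0,0]],"translation":[[4,0,0],[8,0,0],[12,0,0],[16,0,0],[18,0,0]],"hand":[-1,-1,-1,-1,-1]}'; python3 -c "
from h import *;print(get_obs()['moment'])
d=np.array([642.96,-171.6]);a=.1307;c,s=np.cos(a),np.sin(a);p=get_obs()['ee_pos'][:2]-d;print('tcp',c*p[0]+s*p[1],-s*p[0]+c*p[1])"
```

```text
t: 7.95
ee_pos: [474.0, -193.7, 29.6]
orientation: [3.135, 0.202, 0.0]
ft_force: [-2.4, -1.0, 5.0]
width: 23.8
t: 8.45
ee_pos: [492.0, -191.3, 29.6]
orientation: [3.135, 0.203, 0.001]
ft_force: [-3.1, -0.9, 7.8]
width: 23.8
[ 0.02742853  0.61648226 -0.03615619]
tcp -152.26835002281692 0.10470296938829193
```

```bash
python3 -m jog '{"delta_rot":[[0,0,0],[0,0,0],[0,0,0],[0,0,0],[0,0,0]],"translation":[[4,0,-0.5],[8,0,-0.5],[12,0,-0.5],[16,0,-0.5],[20,0,-0.5]],"hand":[-1,-1,-1,-1,-1]}'; python3 -m jog '{"delta_rot":[[0,0,0],[0,0,0],[0,0,0],[0,0,0],[0,0,0]],"translation":[[4,0,0],[8,0,0],[12,0,0],[16,0,0],[20,0,0]],"hand":[-1,-1,-1,-1,-1]}'; python3 -c "
from h import *;print(get_obs()['moment'])
d=np.array([642.96,-171.6]);a=.1307;c,s=np.cos(a),np.sin(a);p=get_obs()['ee_pos'][:2]-d;print('tcp',c*p[0]+s*p[1],-s*p[0]+c*p[1])"
```

```text
t: 8.95
ee_pos: [511.4, -188.6, 29.7]
orientation: [-3.135, -0.202, 0.0]
ft_force: [0.3, -0.7, -2.1]
width: 23.7
t: 9.45
ee_pos: [531.2, -186.1, 29.9]
orientation: [-3.135, -0.202, 0.0]
ft_force: [-0.0, -0.3, -2.4]
width: 23.7
[-0.0064229   0.07185291 -0.04542794]
tcp -112.70946866676135 0.1721729019572411
```

```bash
python3 -m jog '{"delta_rot":[[0,0,0],[0,0,0],[0,0,0],[0,0,0],[0,0,0]],"translation":[[5,0,0],[10,0,0],[15,0,0],[20,0,0],[24,0,0]],"hand":[-1,-1,-1,-1,-1]}'; python3 -m jog '{"delta_rot":[[0,0,0],[0,0,0],[0,0,0],[0,0,0],[0,0,0]],"translation":[[2,0,0],[4,0,0],[6,0,0],[8,0,0],[10,0,0]],"hand":[-1,-1,-1,-1,-1]}'; python3 -c "
from h import *;print(get_obs()['moment'])
d=np.array([642.96,-171.6]);a=.1307;c,s=np.cos(a),np.sin(a);p=get_obs()['ee_pos'][:2]-d;print('tcp',c*p[0]+s*p[1],-s*p[0]+c*p[1])"
```

```text
t: 9.95
ee_pos: [555.0, -183.4, 29.8]
orientation: [3.135, 0.202, -0.0]
ft_force: [-1.9, -2.8, -2.4]
width: 24.0
t: 10.45
ee_pos: [564.7, -181.8, 29.9]
orientation: [-3.135, -0.202, -0.0]
ft_force: [-0.5, -3.5, -2.5]
width: 23.8
[-0.51272845  0.30154569 -0.25044878]
tcp -78.88606155107449 0.08616065464859446
```

```bash
cat > ax.py <<'E'
from h import *
o=get_obs();d=np.array([642.96,-171.6]);a=.1307;c,s=np.cos(a),np.sin(a);p=o['ee_pos'][:2]-d;f=o['ft_force']
print('front',(c*p[0]+s*p[1]+115).round(1),'y',(-s*p[0]+c*p[1]).round(1),'Fax',(c*f[0]+s*f[1]).round(1),'Flat',(-s*f[0]+c*f[1]).round(1),'Fz',f[2].round(1),'M',o['moment'].round(2))
E
for k in 1 2; do python3 -m jog '{"delta_rot":[[0,0,0],[0,0,0],[0,0,0],[0,0,0],[0,0,0]],"translation":[[1.2,0,0],[2.4,0,0],[3.6,0,0],[4.8,0,0],[6,0,0]],"hand":[-1,-1,-1,-1,-1]}' >/dev/null; python3 ax.py; done
```

```text
front 42.1 y 0.1 Fax -0.8 Flat -2.3 Fz -2.6 M [-0.49  0.31 -0.18]
front 48.1 y 0.1 Fax -0.0 Flat -2.4 Fz -2.6 M [-0.51  0.19 -0.21]
```

```bash
python3 -m jog '{"delta_rot":[[0,0,0],[0,0,0],[0,0,0],[0,0,0],[0,0,0]],"translation":[[1,0,0],[2,0,0],[3,0,0],[4,0,0],[5,0,0]],"hand":[-1,-1,-1,-1,-1]}' >/dev/null; python3 ax.py
```

```text
front 53.0 y 0.0 Fax -1.0 Flat -2.5 Fz -2.8 M [-0.46  0.18 -0.16]
```

```bash
python3 -m jog '{"delta_rot":[[0,0,0],[0,0,0],[0,0,0],[0,0,0],[0,0,0]],"translation":[[0.8,0,0],[1.6,0,0],[2.4,0,0],[3.2,0,0],[4,0,0]],"hand":[-1,-1,-1,-1,-1]}' >/dev/null; python3 ax.py
```

```text
front 57.0 y 0.0 Fax -1.7 Flat -2.3 Fz -2.5 M [-0.46  0.17 -0.22]
```

```bash
python3 -m jog '{"delta_rot":[[0,0,0],[0,0,0],[0,0,0],[0,0,0],[0,0,0]],"translation":[[0.6,0,0],[1.2,0,0],[1.8,0,0],[2.4,0,0],[3,0,0]],"hand":[-1,-1,-1,-1,-1]}' >/dev/null; python3 ax.py
```

```text
front 60.0 y 0.0 Fax -0.8 Flat -2.6 Fz -2.4 M [-0.47  0.21 -0.23]
```

```bash
python3 -m jog '{"delta_rot":[[0,0,0],[0,0,0],[0,0,0],[0,0,0],[0,0,0]],"translation":[[0.6,0,0],[1.2,0,0],[1.8,0,0],[2.4,0,0],[3,0,0]],"hand":[-1,-1,-1,-1,-1]}' >/dev/null; python3 ax.py
```

```text
front 62.2 y 0.2 Fax -4.7 Flat -2.9 Fz 1.0 M [-0.69  0.67 -0.32]
```

The pad is felt at front ≈ 61–62 mm. I'll advance in small steps from here.

```bash
python3 -m jog '{"delta_rot":[[0,0,0],[0,0,0],[0,0,0],[0,0,0],[0,0,0]],"translation":[[0.4,0,0],[0.8,0,0],[1.2,0,0],[1.6,0,0],[2,0,0]],"hand":[-1,-1,-1,-1,-1]}' >/dev/null; python3 ax.py
```

```text
front 63.7 y 0.2 Fax -6.6 Flat -1.8 Fz 2.2 M [-0.7   0.77 -0.24]
```

```bash
python3 -m jog '{"delta_rot":[[0,0,0],[0,0,0],[0,0,0],[0,0,0],[0,0,0]],"translation":[[0.3,0,0],[0.6,0,0],[0.9,0,0],[1.2,0,0],[1.5,0,0]],"hand":[-1,-1,-1,-1,-1]}' >/dev/null; python3 ax.py
```

```text
front 65.0 y 0.2 Fax -7.0 Flat -2.9 Fz 2.6 M [-0.72  0.87 -0.19]
```

```bash
python3 -m jog '{"delta_rot":[[0,0,0],[0,0,0],[0,0,0],[0,0,0]],"translation":[[0.4,0,0],[0.8,0,0],[1.2,0,0],[1.2,0,0]],"hand":[-1,-1,-1,-1]}' >/dev/null; python3 ax.py
```

```text
front 66.1 y 0.3 Fax -7.1 Flat -2.4 Fz 2.7 M [-0.68  0.88 -0.23]
```

```bash
python3 -m jog '{"delta_rot":[[0,0,0],[0,0,0],[0,0,0],[0,0,0]],"translation":[[0.4,0,0],[0.8,0,0],[1.2,0,0],[1.2,0,0]],"hand":[-1,-1,-1,-1]}' >/dev/null; python3 ax.py
```

```text
front 67.2 y 0.3 Fax -8.2 Flat -2.4 Fz 3.1 M [-0.71  0.93 -0.23]
```

```bash
python3 -m jog '{"delta_rot":[[0,0,0],[0,0,0],[0,0,0]],"translation":[[0.3,0,0],[0.6,0,0],[0.6,0,0]],"hand":[-1,-1,-1]}' >/dev/null; python3 ax.py
```

```text
front 67.7 y 0.3 Fax -8.4 Flat -1.9 Fz 3.1 M [-0.64  0.95 -0.23]
```

```bash
python3 -m jog '{"delta_rot":[[0,0,0],[0,0,0],[0,0,0]],"translation":[[0.3,0,0],[0.6,0,0],[0.6,0,0]],"hand":[-1,-1,-1]}' >/dev/null; python3 ax.py
```

```text
front 68.2 y 0.3 Fax -8.9 Flat -1.9 Fz 4.2 M [-0.68  1.01 -0.27]
```

```bash
python3 -m jog '{"delta_rot":[[0,0,0],[0,0,0],[0,0,0]],"translation":[[0.3,0,0],[0.6,0,0],[0.6,0,0]],"hand":[-1,-1,-1]}' >/dev/null; python3 ax.py
```

```text
front 68.8 y 0.3 Fax -9.1 Flat -2.6 Fz 4.7 M [-0.71  1.12 -0.2 ]
```

```bash
python3 -m jog '{"delta_rot":[[0,0,0],[0,0,0],[0,0,0]],"translation":[[0.2,0,0],[0.4,0,0],[0.4,0,0]],"hand":[-1,-1,-1]}' >/dev/null; python3 ax.py; python3 -c "
from h import *
crop('scene',270,215,130,100,6,'pics/f.png')"
```

```text
front 69.1 y 0.4 Fax -9.3 Flat -1.8 Fz 4.9 M [-0.7   1.07 -0.31]
```

View pics/f.png

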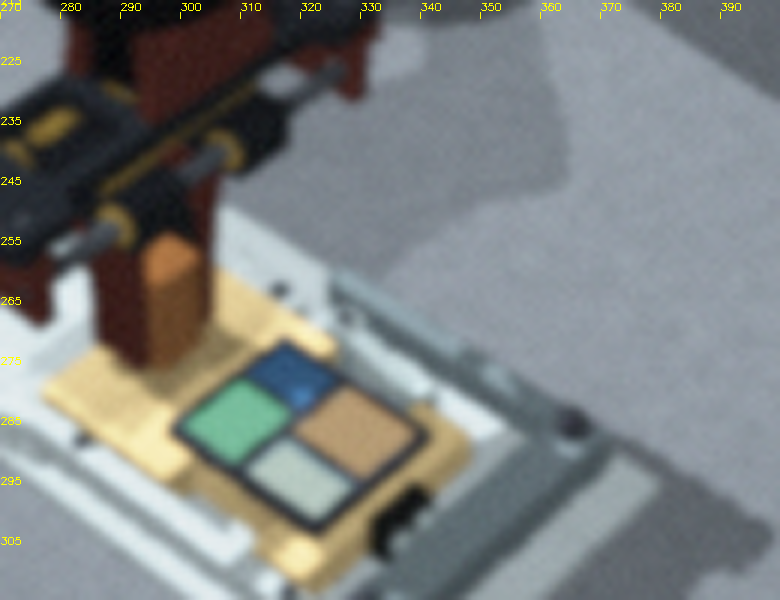

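```bash
python3 -m jog '{"delta_rot":[[0,0,0],[0,0,0],[0,0,0]],"translation":[[0.2,0,0],[0.4,0,0],[0.4,0,0]],"hand":[-1,-1,-1]}' >/dev/null; python3 ax.py
```

```text
front 69.4 y 0.3 Fax -9.8 Flat -2.7 Fz 5.0 M [-0.69  1.11 -0.2 ]
```

```bash
python3 -m jog '{"delta_rot":[[0,0,0],[0,0,0],[0,0,0]],"translation":[[0.2,0,0],[0.4,0,0],[0.4,0,0]],"hand":[-1,-1,-1]}' >/dev/null; python3 ax.py
```

```text
front 69.8 y 0.4 Fax -9.5 Flat -3.1 Fz 5.0 M [-0.69  1.08 -0.19]
```

```bash
python3 -m jog '{"delta_rot":[[0,0,0],[0,0,0],[0,0,0]],"translation":[[0.2,0,0],[0.4,0,0],[0.4,0,0]],"hand":[-1,-1,-1]}' >/dev/null; python3 ax.py
```

```text
front 70.1 y 0.4 Fax -9.8 Flat -1.5 Fz 4.3 M [-0.7   1.05 -0.29]
```

```bash
python3 -m jog '{"delta_rot":[[0,0,0],[0,0,0],[0,0,0]],"translation":[[0.2,0,0],[0.4,0,0],[0.4,0,0]],"hand":[-1,-1,-1]}' >/dev/null; python3 ax.py; python3 -c "
from h import *
crop('top',320,110,80,80,7,'pics/g1.png');crop('scene',315,245,80,80,7,'pics/g2.png')
i=cv2.imread('pics/g1.png');j=cv2.imread('pics/g2.png')
cv2.imwrite('pics/g.png',cv2.resize(np.hstack([i,j]),(800,400)))"
```

```text
front 70.5 y 0.4 Fax -9.7 Flat -1.6 Fz 5.4 M [-0.68  1.09 -0.22]
```

View pics/g.png

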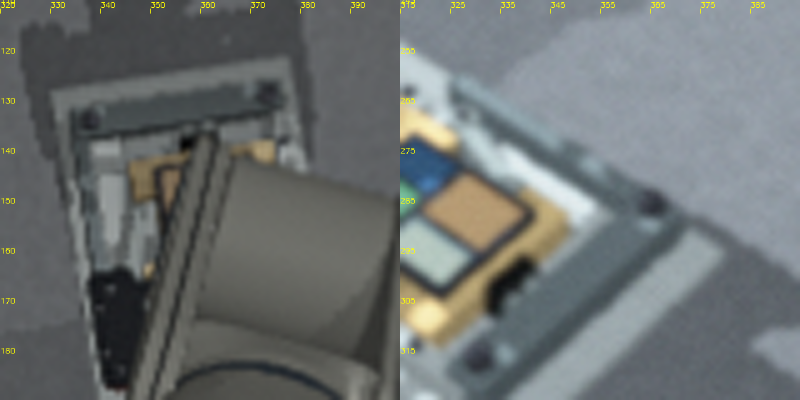

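```bash
python3 -m jog '{"delta_rot":[[0,0,0],[0,0,0],[0,0,0],[0,0,0]],"translation":[[-0.5,0,0],[-1,0,0],[-1.5,0,0],[-1.5,0,0]],"hand":[-1,-1,-1,-1]}' >/dev/null; python3 ax.py;python3 -m jog '{"delta_rot":[[0,0,0],[0,0,0],[0,0,0],[0,0,0]],"translation":[[-0.5,0,0],[-1,0,0],[-1.5,0,0],[-1.5,0,0]],"hand":[-1,-1,-1,-1]}' >/dev/null; python3 ax.py
```

```text
front 69.6 y 0.4 Fax -7.8 Flat -1.3 Fz 3.2 M [-0.56  0.86 -0.18]
front 68.3 y 0.4 Fax -5.6 Flat -1.1 Fz 1.9 M [-0.52  0.83 -0.18]
```

```bash
python3 -m jog '{"delta_rot":[[0,0,0],[0,0,0],[0,0,0]],"translation":[[-0.5,0,0],[-1,0,0],[-1,0,0]],"hand":[-1,-1,-1]}' >/dev/null; python3 ax.py;python3 -m jog '{"delta_rot":[[0,0,0],[0,0,0],[0,0,0]],"translation":[[-0.5,0,0],[-1,0,0],[-1,0,0]],"hand":[-1,-1,-1]}' >/dev/null; python3 ax.py
```

```text
front 68.2 y 0.4 Fax -4.3 Flat -0.9 Fz 0.2 M [-0.19  0.71 -0.2 ]
front 68.1 y 0.3 Fax 1.6 Flat 0.4 Fz -4.2 M [ 0.28  0.14 -0.13]
```

The board now resists being drawn back: position held at 68.1 mm while the force went from −5.6 to +1.6 N. So it is latched. I'll release it now.

```bash
python3 -m jog '{"delta_rot":[[0,0,0],[0,0,0],[0,0,0],[0,0,0],[0,0,0]],"translation":[[0.3,0,0],[0.3,0,0],[0.3,0,0],[0.3,0,0],[0.3,0,0]],"hand":[-1,-0.3,-0.2,-0.1,0]}'; python3 ax.py; python3 -m jog '{"delta_rot":[[0,0,0],[0,0,0],[0,0,0],[0,0,0],[0,0,0]],"translation":[[0,0,0],[0,0,0],[0,0,0],[0,0,-10],[0,0,-30]],"hand":[0,0,0,0,0]}'; python3 ax.py
```

```text
t: 19.7
ee_pos: [596.8, -177.9, 30.2]
orientation: [3.135, 0.202, 0.001]
ft_force: [-1.0, -0.8, 0.2]
width: 42.7
front 68.4 y -0.3 Fax -1.1 Flat -0.6 Fz 0.2 M [-0.   -0.    0.01]
t: 20.2
ee_pos: [595.2, -177.3, 59.3]
orientation: [-3.134, -0.202, 0.004]
ft_force: [-0.3, 0.3, -0.6]
width: 44.3
front 66.9 y 0.5 Fax -0.3 Flat 0.3 Fz -0.6 M [ 0.01 -0.07  0.  ]
```

Now I'll go up and back towards the robot to clear the view.

```bash
python3 -m jog '{"delta_rot":[[0,0,0],[0,0,0],[0,0,0],[0,0,0],[0,0,0]],"translation":[[0,0,-30],[0,0,-70],[0,0,-110],[-20,0,-130],[-50,0,-140]],"hand":[0,0,0,0,0]}' ; python3 -m jog '{"delta_rot":[[0,0,0],[0,0,0],[0,0,0],[0,0,0],[0,0,0]],"translation":[[-30,30,0],[-60,60,0],[-90,95,0],[-120,130,0],[-130,150,0]],"hand":[0,0,0,0,0]}'; python3 -c "
from h import *
a=optics.get_image('top');b=optics.get_image('scene');cv2.imwrite('pics/full.png',np.hstack([a,b])[:,:,::-1])
crop('top',320,110,80,80,5,'pics/g1.png',a);crop('scene',295,235,80,80,5,'pics/g2.png',b)
i=cv2.imread('pics/g1.png');j=cv2.imread('pics/g2.png')
k=cv2.resize(np.hstack([a,b])[:,:,::-1],(800,250))
cv2.imwrite('pics/k.png',cv2.resize(np.vstack([np.hstack([i,j]),k]),(738,600)))"
```

```text
t: 20.7
ee_pos: [548.6, -184.6, 203.4]
orientation: [3.133, 0.203, 0.009]
ft_force: [-0.5, -0.6, 0.1]
width: 43.8
t: 21.2
ee_pos: [434.8, -351.8, 200.8]
orientation: [3.135, 0.199, -0.0]
ft_force: [0.6, 0.7, 0.6]
width: 43.7
```

View pics/k.png

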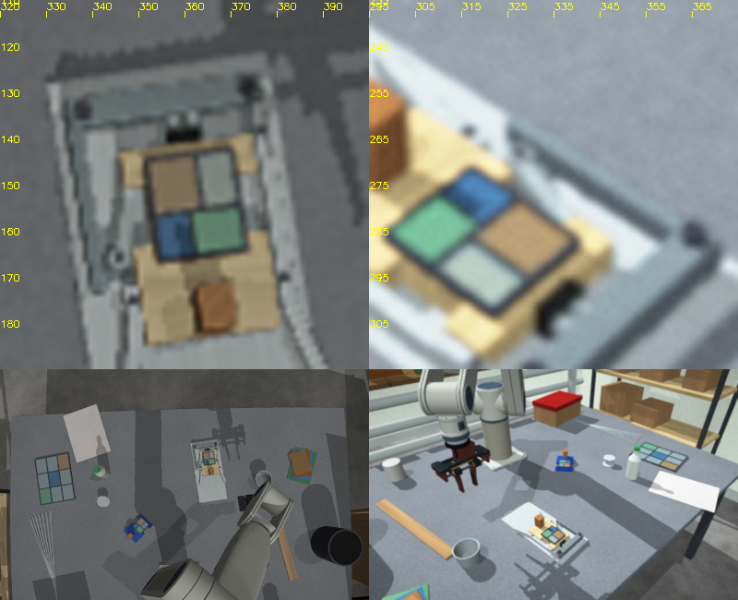

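The final view shows the board flat between the rails. Its head touches the pad at top (360,140), the pawl lies in the left notch at about (347,153), and the bystanders are where they were. Handing in.

```bash
python3 -c "
from h import *
from workcell import ctrl
print(get_obs()['t'],get_obs()['ft_force'].round(1));print(ctrl.close_job())"
```

```text
21.3 [-0.  -0.9  0.1]
the job is handed in; nothing more can be done
None
```

The plywood board is latched in the dock, and I handed the job in at about 21.3 s with the arm clear and nothing touching the board. I gripped it by its block, laid it flat between the flares and pushed it in small steps.

- **Push force:** the highest axial force I read at the wrist was about 9.8 N, against the 16 N limit. The highest downward press was about 13 N, when I set the board on the bed.
- **Latch check:** drawing the board back about 2.4 mm from its furthest point, it stopped. The force then went from −5.6 to +1.6 N with no further movement, so the pawl is holding it.
- **Final picture:** the head is against the pad and the pawl lies in the left notch. The bottle, tin, spool and blue look-alike look undisturbed by eye. I made no measurement of them.
- **Disagreements:**
  - There was no clear click during the push: the sideways force did not drop sharply, and two close-ups were inconclusive. The pull-back check and the final picture are what show the latch.
  - By feel, the pad's resting face was at about 61–63 mm in the dock frame. The camera estimates were about 63–67 mm.

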